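# Change over from creasing to perforating wheel

## Task

Change the bench tooling from creasing to perforating: take the lock collar and the brass creasing wheel off the steel mounting shaft (dark round foot), put the creasing wheel on the empty storage post, and fit the toothed, red-hubbed perforating wheel on the shaft with the lock collar back on top of it. The perforating wheel sits under the blue-hubbed slitting wheel, so park the slitting wheel and the lock collar upright in the white tray, both together, while they are in the way, and at the end put the slitting wheel back, alone, on the storage post it came from. Lower everything fully home, hubs up, let nothing drop, and leave the round tin and the solvent bottle where they stand.

Things in the scene. Friction and masses are not known exactly. Their poses are not given: they have to be found in the camera images.
- perf_wheel_c (a point): perforating wheel: toothed steel rim, red hub; starts lowest on storage post A, its rim showing round the smaller wheel above. Disc 72 mm dia., 8 mm thick, below; above it a knurled hub 36 mm dia., 26 mm high, to grip from above; 26 mm through hole. Loose, 0.18-0.35 kg. Point: centre on the axis, 17 mm over the underside, 9 mm over the disc's top face, 17 mm below the hub's top; z is the axis, up
- slit_wheel_c (a point): slitting wheel: smooth steel disc, blue hub; starts on post A, resting on the perforating wheel's hub. Disc 54 mm dia., 8 mm thick, below; above it a knurled hub 36 mm dia., 26 mm high, to grip from above; 26 mm through hole. Loose, 0.18-0.35 kg. Point: centre on the axis, 17 mm over the underside, 9 mm over the disc's top face, 17 mm below the hub's top; z is the axis, up
- crease_wheel_c (a point): creasing wheel: brass disc, black hub; starts on the mounting shaft under the lock collar. Disc 66 mm dia., 8 mm thick, below; above it a knurled hub 36 mm dia., 26 mm high, to grip from above; 26 mm through hole. Loose, 0.18-0.35 kg. Point: centre on the axis, 17 mm over the underside, 9 mm over the disc's top face, 17 mm below the hub's top; z is the axis, up
- collar_c (a point): lock collar: bright aluminium ring, knurled sides, 42 mm dia., 24 mm high, 26 mm hole; starts on the mounting shaft, resting on the creasing wheel's hub. Loose, 0.08-0.17 kg. Point: its centre, on the axis, 12 mm over its underside; z is the axis, up
- post_a_seat (a point): storage post A (two wheels on it at the start): fixed light plywood square foot 92 x 92 x 16 mm with an upright grey post 19 mm dia. that rises 58 mm above the foot, its last 10 mm tapering to 8 mm. Point: on the post's axis at the foot's top face, where the lowest wheel's underside rests; z up. One wheel leaves 24 mm of post free above its hub
- post_b_seat (a point): storage post B (empty at the start), otherwise the same as storage post A. Point: on the post's axis at the foot's top face; z up
- shaft_seat (a point): mounting shaft: fixed dark steel round foot 96 mm dia. with a raised seat 56 mm dia., 16 mm above the table, and an upright bright steel shaft 20 mm dia. that rises 62 mm above the seat, its last 11 mm tapering to 9 mm. Point: on the axis on the seat, where the wheel's underside rests; z up. The wheel takes the lower 34 mm; the collar rests on its hub
- tray_floor (a point): white open tray, fixed, 133 mm wide (along its x) and 298 mm long (along its y), walls 2 mm thick and 44 mm high, floor 2 mm thick, empty at the start. The point is the middle of the floor's upper face
- tin_c (a point): bystander: round grey tin, 60 mm in diameter, 32 mm high, loose; the point is its centre
- bottle_c (a point): bystander: upright flat clear bottle with a dark cap, 31 x 57 mm, 138 mm high, loose; the point is on its axis, 60 mm above its underside
There are look-alikes about, which are no part of the job. There is more than one size of the part that bears crease_wheel_c; the job needs the middle-sized.

How it is judged:
On the way:
1. the slitting wheel and the lock collar both lie upright in the white tray, let go (x of slit_wheel_c in the frame of tray_floor between -0.062 and 0.062 m and y of slit_wheel_c in the frame of tray_floor between -0.145 and 0.145 m and z of slit_wheel_c in the frame of tray_floor below 0.022 m and angle between each of slit_wheel_c, collar_c's own z axis and vertical below 0.15 rad and contact force between each of slit_wheel, collar and the fingers below 0.1 N and x of collar_c in the frame of tray_floor between -0.062 and 0.062 m and y of collar_c in the frame of tray_floor between -0.145 and 0.145 m and z of collar_c in the frame of tray_floor below 0.017 m), for 0.2 s.
At the end, for the whole second after the job is handed in: perforating wheel fully down on the mounting shaft, lock collar resting on it (7 mm of the axis, 4 to 5 mm in height); creasing wheel fully down on post B, slitting wheel fully down on post A (8 mm of the axis, 4 mm in height); all upright within 0.1 rad, released, at rest (horizontal distance between each of perf_wheel_c, collar_c and shaft_seat below 0.007 m and z of perf_wheel_c in the frame of shaft_seat between 0.012 and 0.021 m and z of collar_c in the frame of shaft_seat between 0.041 and 0.051 m and horizontal distance between crease_wheel_c and post_b_seat below 0.008 m and z of crease_wheel_c in the frame of post_b_seat between 0.012 and 0.021 m and horizontal distance between slit_wheel_c and post_a_seat below 0.008 m and z of slit_wheel_c in the frame of post_a_seat between 0.012 and 0.021 m and angle between each of perf_wheel_c, slit_wheel_c, crease_wheel_c, collar_c's own z axis and vertical below 0.1 rad and linear speed of each of perf_wheel, slit_wheel, crease_wheel, collar below 0.02 m/s and contact force between each of perf_wheel, slit_wheel, crease_wheel, collar and the fingers below 0.1 N); the robot touches nothing.
It fails at once if a wheel or the collar is let fall (from more than about 25 mm) ((linear speed of perf_wheel above 0.7 m/s and contact force between perf_wheel and the fingers below 0.05 N) or (linear speed of slit_wheel above 0.7 m/s and contact force between slit_wheel and the fingers below 0.05 N) or (linear speed of crease_wheel above 0.7 m/s and contact force between crease_wheel and the fingers below 0.05 N) or (linear speed of collar above 0.7 m/s and contact force between collar and the fingers below 0.05 N)).
It fails at once if the round tin or the solvent bottle is shifted by more than 20 mm (distance of any of tin_c, bottle_c from where it was at the start of the episode above 0.02 m).
It also fails if it takes over 131 s, if anything falls off the work surface, if the arm or the gripper's body presses on something with over 40 N, if the wrist force passes 120 N, or if a joint passes its speed limit or range.

## Robot

A 7-joint arm with a two-finger parallel gripper is mounted at the origin on the work surface; the furniture and walls round the work are solid. World frame = base frame: x ahead of the robot, y to its left, z up, the work surface at z = 0. Lengths are in m, angles in rad, forces in N, time in s.
With the tool pointing down it reaches from about 0.4 to 0.85 m from the base axis. Payload 10.4 kg.
Tool frame: the origin (TCP) lies between the finger pads; the fingertips stand ahead of it and the grasp point (between the pads) lies 6 mm ahead of it (finger_overhang is the z of the fingertips in the tool frame, in m); z points along the fingers, y is the direction in which the jaws open and shut (so a half turn about z gives the same grasp; the last joint's range is limited). The gripper opens to 85 mm and grips with 20 to 120 N. Pads are 22 mm wide; open, the fingers measure 114 mm over their backs; the gripper's body (76 mm by 85 mm) begins 54 mm behind the grasp point. The pads swing forward as they close: fully open they stand 13 mm farther back than shut.
Start: joints at [1.171, 0.332, -0.065, 1.46, 0.022, 1.35, -0.088], TCP at [0.23, -0.581, 0.256] pointing down, gripper open.
Joint ranges: [-2.6, 2.6], [-0.5, 2.12], [-1.47, 1.34], [0.16, 2.42], [-1.27, 4.41], [0.06, 2.06], [-2.6, 2.6]. Speed limits (rad/s): [2.22, 2.22, 2.79, 2.79, 3.14, 3.14, 3.14].

## Interface

Orientations are given as a unit quaternion [x, y, z, w].
In Python, from workcell import * gives the robot as it stands.
- The arm moves only by the shell command python3 -m creep 'ROWS' [FORCE]. ROWS is JSON, a list of rows, each a list of 7 numbers: the turn, a rotation vector about the tool's x, y, z in rad, then the shift along the tool's x, y, z in mm, then the closure in counts, from 0 (fully open) to 255 (shut). In form: [[wx, wy, wz, dx, dy, dz, claw], ...]. A call has 1 to 8 rows; each row shifts and turns the commanded pose from where the row before left it, along the tool's axes as they then stand; what a row does not reach is not made up. A row lasts 1/10 s, in which the tool goes at most 50 mm and 8.59 degrees, less where a joint would pass 70% of its speed; a pose out of reach is approached as far as the arm can. A call is refused whole if a number of a shift passes 50 or a number of a turn 0.15, either way. A call with a gripper value outside its range is refused whole. The fingers move at their own pace and stop on an object; FORCE is the grip in N (left out, the last holds). Time passes only in rows, so rows that do not move let the fingers close. It gives the time, the measured TCP pose, the force and the opening at its end, in the units of the state.
- get_obs(): the state, without advancing time (a new reading comes with each control period).
- camera(name): name is "side" or "top"; returns (picture, depth): 420x560x3 uint8, blue, green, red; 420x560 float32, m along the optical axis (not along the pixel's ray), 0 where there is no reading.
- camera_model(name): a dict with "camera_matrix" (3x3 intrinsics, pixels), "R" (3x3) and "t" (3): a world point X has camera coordinates R X + t. Camera axes: x right, y down, z forward; pixel columns grow to the right and rows downward; lengths in m; the calibration is good to about 2 mm. A picture is of the moment at which its call begins. camera_model takes no time and is no camera call.
- hand_in(): hands the job in, once; it reports no verdict.
The state is a dict: "clock": time; "joint_pos": joint angles; "joint_velocities": joint speeds; "tau": joint torques, N m; "position": TCP position; "ee_rot": TCP orientation; "ft_force": force on the tool from outside, world axes, zero at the start; "torque": the same for the moment, N m; "grip_width": opening from 0.0 (shut) to 1.0 (fully open).
Only numpy, scipy, OpenCV 4.12 (cv2) and the standard library are available. Lean on these libraries where they do the work, as an engineer would, in place of code of your own. Each camera call takes 0.05 s, during which the arm holds its last target.

## Working session

There is one attempt and no reset: what is moved stays moved. The work goes in short steps, Python scripts to look and compute and a shell command to move; the robot and the scene stay as the last step left them, time stands still between calls to the robot, and variables do not carry over. Pictures are saved under pics/ and viewed, and the job is handed in when it is done.

```bash
ls; mkdir -p pics
python3 - <<'E'
from workcell import *
import cv2, numpy as np
for n in ("top","side"):
    p,d=camera(n); cv2.imwrite(f"pics/{n}0.png",p); np.savez(f"{n}0.npz",p=p,d=d)
    m=camera_model(n); print(n,m)
print(get_obs())
E
```

```text
pics
top {'camera_matrix': array([[395.0623146 ,   0.        , 273.78103243],
       [  0.        , 395.0623146 , 217.92278108],
       [  0.        ,   0.        ,   1.        ]]), 'R': array([[-0.00510354, -0.99988722, -0.0141248 ],
       [-0.99881146,  0.00578172, -0.0483967 ],
       [ 0.04847291,  0.01386101, -0.99872832]]), 't': array([0.02937562, 0.54516173, 1.07880645])}
side {'camera_matrix': array([[381.52768758,   0.        , 270.54330319],
       [  0.        , 381.52768758, 211.13104808],
       [  0.        ,   0.        ,   1.        ]]), 'R': array([[-0.90241044, -0.43030979,  0.02211076],
       [-0.24758075,  0.47584023, -0.84396673],
       [ 0.35264596, -0.76707859, -0.53593961]]), 't': array([0.5106813 , 0.20342162, 0.69781463])}
{'clock': 0.1, 'joint_pos': array([ 1.1714001 ,  0.33282043, -0.06468546,  1.46083501,  0.02158139,
        1.34990284, -0.08850602]), 'joint_velocities': array([ 0.00081975, -0.00192083,  0.00146067, -0.00222282, -0.00119785,
        0.0013548 ,  0.00049896]), 'tau': array([ 1.56114911e-03, -6.26750994e+01,  4.94184438e-02, -3.92428708e+01,
        1.63106422e-02,  6.94705668e-03,  4.85651839e-06]), 'position': array([ 0.22985187, -0.58088124,  0.25559875]), 'ee_rot': array([ 9.82305786e-01,  1.87283044e-01, -1.40164567e-04, -6.19955231e-04]), 'ft_force': array([-0.40781223,  0.24170957, -0.31441364]), 'torque': array([-0.01347736, -0.04027739, -0.02516401]), 'grip_width': 1.0008281847874811}
```

View pics/top0.png

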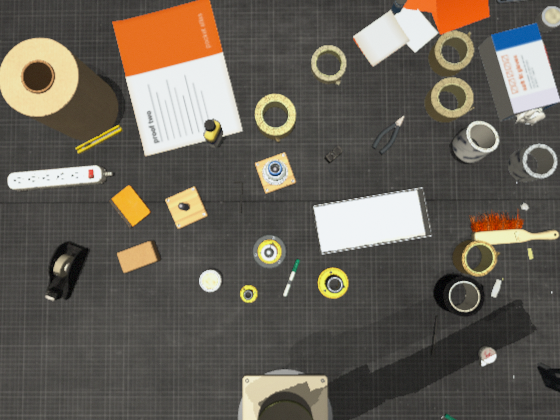

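View pics/side0.png

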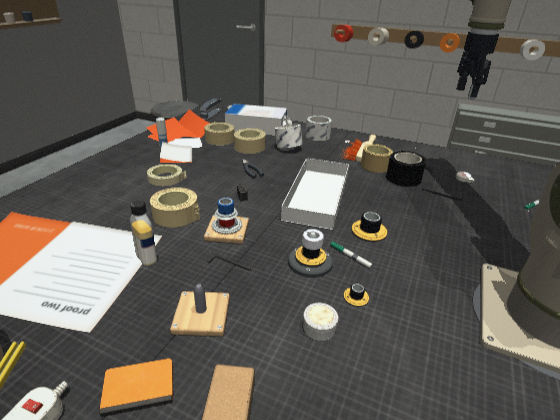

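The top view shows post A with two wheels at (275,172), empty post B at (186,207), the shaft stack at (269,251), the tray at (372,222), the tin at (209,281) and the bottle at (213,131). For the creasing wheel, the candidates in the top view are:
- (269,251): on the dark foot, under the collar. This is the one to choose.
- (333,284): large, loose on the table. Look-alike.
- (248,294): small, loose on the table. Look-alike.

The tape rolls are unrelated. I'll check this choice in a close crop and measure the positions.

```bash
cat > h.py <<'E'
from workcell import *
import cv2, numpy as np
from scipy.spatial.transform import Rotation as Rn
def ray(n,u,v,z):
    m=camera_model(n);K,R,t=m["camera_matrix"],np.array(m["R"]),np.array(m["t"])
    c=-R.T@t; d=R.T@np.linalg.inv(K)@np.array([u,v,1.]); return c+d*(z-c[2])/d[2]
def proj(n,X):
    m=camera_model(n);x=m["R"]@np.array(X)+m["t"];x=m["camera_matrix"]@x;return x[:2]/x[2]
def cloud(n,d):
    m=camera_model(n);K,R,t=m["camera_matrix"],np.array(m["R"]),np.array(m["t"])
    v,u=np.mgrid[:420,:560]; P=np.stack([(u-K[0,2])/K[0,0]*d,(v-K[1,2])/K[1,1]*d,d],-1)
    return (P-t)@R
E
python3 - <<'E'
from h import *
T=np.load("top0.npz");S=np.load("side0.npz")
def crop(p,u,v,w=35,s=8): return cv2.resize(p[v-w:v+w,u-w:u+w],None,fx=s/2,fy=s/2,interpolation=cv2.INTER_CUBIC)
a=np.hstack([crop(T['p'],275,172),crop(T['p'],269,251)])
b=np.hstack([crop(S['p'],227,215),crop(S['p'],312,250)])
cv2.imwrite("pics/crop0.png",np.vstack([a,b]))
for n,F in(("top",T),("side",S)):
    C=cloud(n,F['d'])
    print(n,"table z",np.median(C[...,2][F['d']>0]))
    for nm,lo,hi,box in [("A",.05,.1,(480,100)),]: pass
    if n=="top":
        for u,v in((275,172),(186,207),(269,251),(372,222),(209,281),(213,131),(333,284),(248,294)):
            w=C[v-3:v+4,u-3:u+4].reshape(-1,3); print((u,v),np.median(w,0).round(4),w[:,2].max().round(4))
E
```

```text
top table z 0.0015901758679167442
(275, 172) [0.6614 0.0217 0.0741] 0.089
(186, 207) [0.5746 0.2634 0.0348] 0.073
(269, 251) [0.4564 0.0383 0.074 ] 0.0818
(372, 222) [ 0.5329 -0.2466  0.0023] 1.1042
(209, 281) [0.3749 0.2018 0.0329] 1.1042
(213, 131) [0.763  0.1781 0.109 ] 0.1388
(333, 284) [ 0.3616 -0.1362  0.0005] 1.1042
(248, 294) [0.3352 0.0991 0.0015] 0.0289
side table z -0.0002768344883167312
```

View pics/crop0.png

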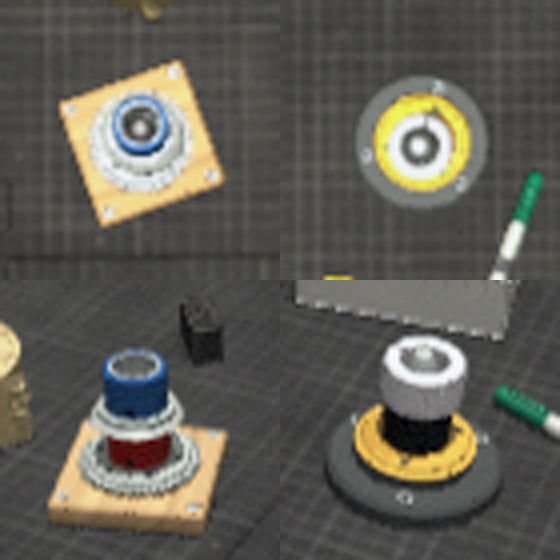

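The crop confirms the creasing wheel: brass disc and black hub under the aluminium collar on the dark foot. On post A, the blue hub is above the red hub and toothed rim. Next I'll measure the axes.

Run:
```python
from h import *
for n in("top","side"):
    F=np.load(n+"0.npz");p=F['p'];C=cloud(n,F['d']);hsv=cv2.cvtColor(p,cv2.COLOR_BGR2HSV)
    H,S,V=[hsv[...,i].astype(int) for i in range(3)]
    def near(x,y,r): return (np.hypot(C[...,0]-x,C[...,1]-y)<r)&(F['d']>0)
    def fit(nm,m,z):
        m=m.astype(np.uint8); k,l,st,_=cv2.connectedComponentsWithStats(m)
        i=1+st[1:,4].argmax(); c,_=cv2.findContours((l==i).astype(np.uint8),cv2.RETR_EXTERNAL,cv2.CHAIN_APPROX_NONE)
        c=max(c,key=len)[:,0,:]; P=np.array([ray(n,u,v,z)[:2] for u,v in c]).astype(np.float32)
        ce,r=cv2.minEnclosingCircle(P); rr=cv2.minAreaRect(P)
        print(n,nm,"pix",len(c),"circ",np.round(ce,4),"dia",round(2*r,4),"rect",np.round(rr[0],4),np.round(rr[1],4),round(rr[2],1))
    wood=(H>8)&(H<25)&(S>60)&(V>120)
    fit("footA",near(.655,.022,.075)&wood,.016); fit("footB",near(.575,.26,.08)&wood,.016)
    blue=(H>95)&(H<125)&(S>110); fit("bluehub",near(.66,.02,.06)&blue,.084)
    yel=(H>15)&(H<35)&(S>120)&(V>120); fit("brass",near(.457,.037,.07)&yel,.024)
    fit("collar top h",near(.457,.037,.05)&(C[...,2]>.066)&(C[...,2]<.085),.074)
    fit("slit top h",near(.66,.02,.05)&(C[...,2]>.078)&(C[...,2]<.095),.084)
    fit("foot shaft",near(.457,.037,.065)&(C[...,2]>.008),.016)
    fit("postB",near(.575,.262,.03)&(C[...,2]>.030),.072)
    fit("tray",((V>200)&(S<40))&(abs(C[...,0]-.533)<.12)&(abs(C[...,1]+.22)<.2)&(abs(C[...,2])<.012),.002)
    fit("trayrim",(abs(C[...,0]-.533)<.12)&(abs(C[...,1]+.22)<.2)&(C[...,2]>.015)&(C[...,2]<.06),.044)
    fit("tin",near(.37,.2,.05)&(C[...,2]>.02),.032)
    fit("bottle",near(.75,.178,.06)&(C[...,2]>.03),.13)
```

```text
top footA pix 126 circ [0.6705 0.0236] dia 0.1246 rect [0.6719 0.0224] [0.0928 0.0932] 19.7
top footB pix 117 circ [0.5766 0.2697] dia 0.1256 rect [0.5765 0.2699] [0.0929 0.0925] 23.7
top bluehub pix 33 circ [0.668  0.0216] dia 0.0324 rect [0.6614 0.0206] [0.0159 0.0321] 9.1
top brass pix 66 circ [0.4545 0.0398] dia 0.0666 rect [0.4532 0.0398] [0.0636 0.0636] 44.8
top collar top h pix 44 circ [0.4545 0.04  ] dia 0.0424 rect [0.455  0.0398] [0.039  0.0389] 89.8
top slit top h pix 38 circ [0.6733 0.0231] dia 0.0369 rect [0.6732 0.0229] [0.0338 0.0341] 89.7
top foot shaft pix 98 circ [0.4553 0.0408] dia 0.0955 rect [0.4557 0.0414] [0.0932 0.0932] 44.7
top postB pix 24 circ [0.5754 0.2658] dia 0.0254 rect [0.5762 0.2655] [0.0251 0.0174] 71.3
top tray pix 292 circ [ 0.5378 -0.2379] dia 0.3139 rect [ 0.5376 -0.2382] [0.1294 0.2912] 9.2
top trayrim pix 613 circ [ 0.5383 -0.2346] dia 0.325 rect [ 0.5367 -0.2345] [0.1324 0.3005] 9.1
top tin pix 63 circ [0.3776 0.1997] dia 0.0615 rect [0.3775 0.1995] [0.0597 0.0591] 89.8
top bottle pix 67 circ [0.7568 0.1782] dia 0.069 rect [0.757  0.1771] [0.
[... 450 characters left out ...]
 [0.4497 0.0476] [0.0392 0.0492] 21.4
side slit top h pix 37 circ [0.6684 0.0276] dia 0.0421 rect [0.6684 0.0276] [0.0346 0.0396] 27.6
side foot shaft pix 136 circ [0.4588 0.0198] dia 0.1597 rect [0.4641 0.0226] [0.0938 0.1539] 27.3
side postB pix 53 circ [0.5608 0.2881] dia 0.0535 rect [0.5616 0.2887] [0.0178 0.053 ] 38.2
side tray pix 157 circ [ 0.546  -0.2676] dia 0.259 rect [ 0.5427 -0.2682] [0.1235 0.2333] 9.3
side trayrim pix 209 circ [ 0.5256 -0.2137] dia 0.3545 rect [ 0.5293 -0.2126] [0.1349 0.3398] 9.2
side tin pix 93 circ [0.3741 0.2066] dia 0.0679 rect [0.3744 0.2067] [0.0583 0.0676] 17.1
side bottle pix 127 circ [0.724  0.2359] dia 0.1873 rect [0.7223 0.2341] [0.0358 0.1871] 47.5
```

Run:
```python
import workcell
print([x for x in dir(workcell) if not x.startswith('_')])
print(getattr(workcell,'finger_overhang',None))
from h import *
o=get_obs();R=Rn.from_quat(o['ee_rot']);print(R.as_matrix().round(3),o['position'])
# angle to make tool x = world x
g=np.diag([1,-1,-1.]);print((R.inv()*Rn.from_matrix(g)).as_rotvec())
```

```text
['MotionError', 'camera', 'camera_model', 'finger_overhang', 'get_obs', 'hand_in']
0.025
[[ 0.93   0.368 -0.001]
 [ 0.368 -0.93   0.001]
 [-0.    -0.001 -1.   ]] [ 0.22985187 -0.58088124  0.25559875]
[-1.24727570e-03  2.81994326e-04  3.76791061e-01]
```

```bash
python3 -m creep '[[0,0,0.125,0,0,0,90],[0,0,0.125,0,0,0,90],[0,0,0.126,0,0,0,90],[0,0,0,30,0,0,90],[0,0,0,40,0,0,90],[0,0,0,40,0,0,90],[0,0,0,40,0,0,90]]' 40
```

```text
clock: 0.8
position: [0.3813, -0.5808, 0.256]
ee_rot: [1.0, 0.0, -0.0, -0.0]
ft_force: [-0.2, -0.4, 0.5]
grip_width: 0.648
```

```bash
python3 -m creep '[[0,0,0,40,-40,0,90],[0,0,0,34,-40,0,90],[0,0,0,0,-45,0,90],[0,0,0,0,-45,0,90],[0,0,0,0,-45,0,90],[0,0,0,0,-45,0,90],[0,0,0,0,-45,0,90],[0,0,0,0,-45,0,90]]'; python3 -m creep '[[0,0,0,0,-45,0,90],[0,0,0,0,-45,0,90],[0,0,0,0,-45,0,90],[0,0,0,0,-45,10,90],[0,0,0,0,-45,25,90],[0,0,0,0,-40,30,90],[0,0,0,0,0,35,90],[0,0,0,0,0,0,90]]'
```

```text
clock: 1.6
position: [0.447, -0.2357, 0.256]
ee_rot: [1.0, 0.0, -0.0, 0.0]
ft_force: [1.0, -0.9, 0.0]
grip_width: 0.646
clock: 2.4
position: [0.4444, 0.0267, 0.1534]
ee_rot: [1.0, 0.002, -0.004, -0.0]
ft_force: [-0.3, -1.5, 0.1]
grip_width: 0.646
```

```bash
python3 -m creep '[[0,0,0,10.5,-13.5,20,90],[0,0,0,0,0,20,90],[0,0,0,0,0,10,90],[0,0,0,0,0,0,90]]'
python3 - <<'E'
from h import *
p,d=camera("side");cv2.imwrite("pics/s1.png",cv2.resize(p[160:300,220:400],None,fx=4,fy=4))
E
```

```text
clock: 2.8
position: [0.4574, 0.0387, 0.1068]
ee_rot: [1.0, -0.0, -0.001, 0.0]
ft_force: [0.2, 0.5, 0.2]
grip_width: 0.644
```

View pics/s1.png

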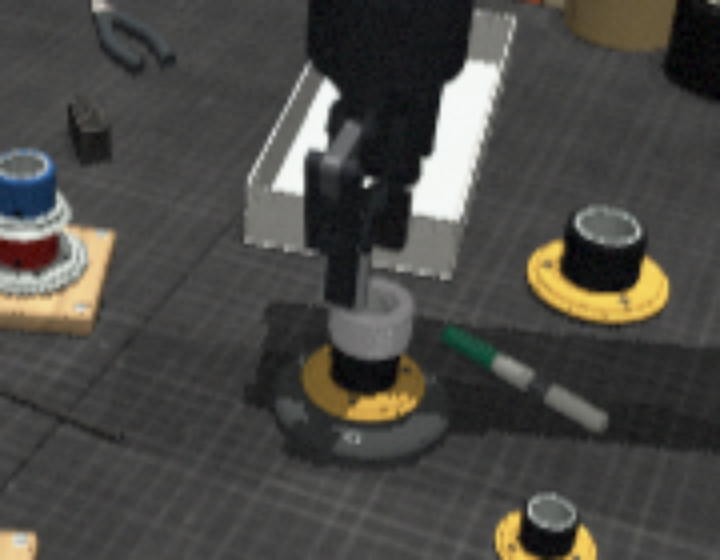

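The open fingers straddle the collar at about (365,300) in the crop. I'll go down and grip.

```bash
python3 -m creep '[[0,0,0,-2,-1,14,90],[0,0,0,0,0,14,90],[0,0,0,0,0,0,255],[0,0,0,0,0,0,255],[0,0,0,0,0,0,255],[0,0,0,0,0,0,255]]' 40
```

```text
clock: 3.45
position: [0.4562, 0.0406, 0.0798]
ee_rot: [1.0, 0.0, 0.001, 0.0]
ft_force: [0.7, -0.3, -0.8]
grip_width: 0.478
```

```bash
python3 -m creep '[[0,0,0,0,0,-20,255],[0,0,0,0,0,-25,255],[0,0,0,10,20,-15,255],[0,0,0,12,38,0,255],[0,0,0,12,38,0,255],[0,0,0,12,38,0,255],[0,0,0,12,38,0,255],[0,0,0,12,38,0,255]]'; python3 -m creep '[[0,0,0,0,0,20,255],[0,0,0,0,0,0,255]]'
```

```text
clock: 4.25
position: [0.5263, -0.171, 0.1395]
ee_rot: [1.0, 0.0, 0.0, 0.0]
ft_force: [0.6, 0.7, -1.2]
grip_width: 0.482
clock: 4.45
position: [0.5246, -0.17, 0.1171]
ee_rot: [1.0, -0.001, -0.002, -0.001]
ft_force: [-0.6, 0.7, -1.5]
grip_width: 0.484
```

```bash
python3 -m creep '[[0,0,0,0,0,30,255],[0,0,0,0,0,30,255],[0,0,0,0,0,15,255],[0,0,0,0,0,5,255],[0,0,0,0,0,0,255],[0,0,0,0,0,0,255]]'
```

```text
clock: 5.05
position: [0.5268, -0.1693, 0.0404]
ee_rot: [1.0, 0.001, 0.001, 0.0]
ft_force: [-0.1, 1.5, -0.2]
grip_width: 0.486
```

```bash
python3 -m creep '[[0,0,0,0,0,4,255],[0,0,0,0,0,3,255],[0,0,0,0,0,0,255],[0,0,0,0,0,0,255]]'; python3 -c "
from h import *
print(get_obs()['ft_force'],get_obs()['position'])
p,d=camera('side');cv2.imwrite('pics/s2.png',cv2.resize(p[130:270,250:430],None,fx=4,fy=4))"
```

```text
clock: 5.45
position: [0.5259, -0.1693, 0.0321]
ee_rot: [1.0, 0.0, 0.0, 0.0]
ft_force: [0.3, -0.7, -1.1]
grip_width: 0.482
[ 0.31141021 -0.74472729 -1.11017849] [ 0.52589423 -0.16931084  0.03208258]
```

View pics/s2.png

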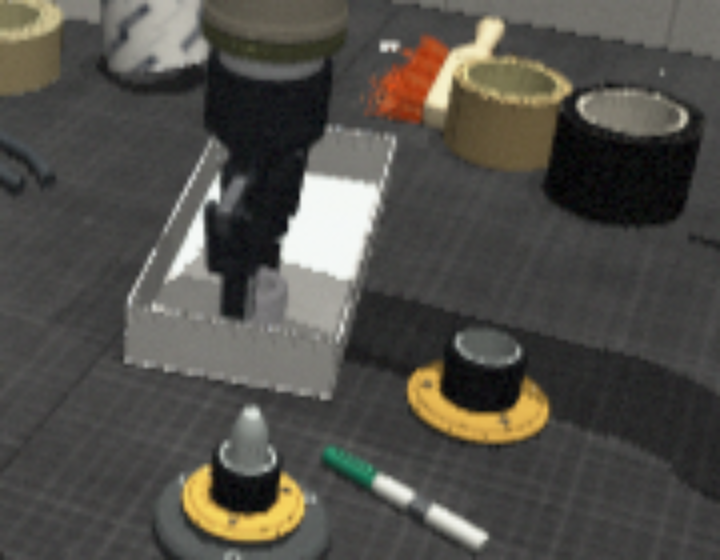

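The collar is in the tray at about (268,298), just above the floor, and the force reading is only its weight. I'll lower it 1 mm, release and lift.

```bash
python3 -m creep '[[0,0,0,0,0,1,255],[0,0,0,0,0,0,255],[0,0,0,0,0,0,100],[0,0,0,0,0,0,100],[0,0,0,0,0,0,100],[0,0,0,0,0,-10,100],[0,0,0,0,0,-35,100],[0,0,0,0,0,-40,100]]'; python3 -c "
from h import *
p,d=camera('side');cv2.imwrite('pics/s3.png',cv2.resize(p[130:270,250:430],None,fx=4,fy=4))"
```

```text
clock: 6.3
position: [0.5251, -0.1689, 0.1167]
ee_rot: [1.0, 0.001, -0.001, -0.0]
ft_force: [0.5, -0.5, 0.6]
grip_width: 0.606
```

View pics/s3.png

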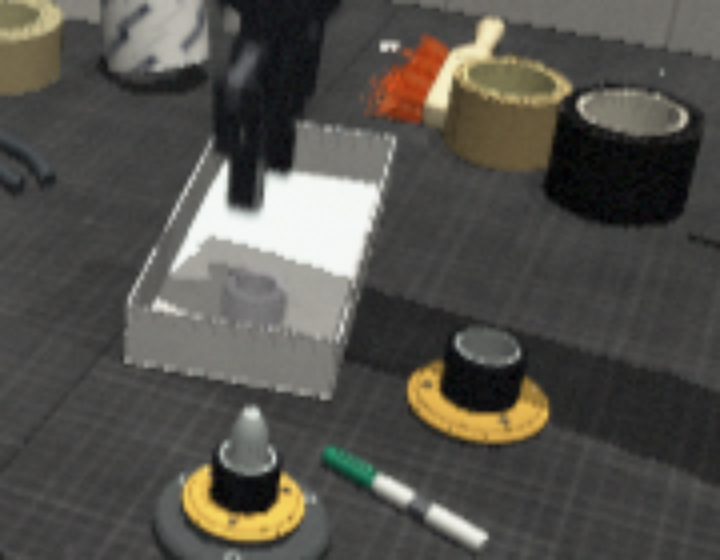

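The collar stands upright in the tray at about (252,298). Next is the slitting wheel on post A.

```bash
python3 -m creep '[[0,0,0,0,0,-30,100],[0,0,0,24.5,-32,0,100],[0,0,0,24.5,-32,0,100],[0,0,0,24.5,-32,0,100],[0,0,0,24.5,-32,0,100],[0,0,0,24.5,-32,0,100],[0,0,0,24.5,-32,0,100],[0,0,0,0,0,0,100]]';python3 -m creep '[[0,0,0,0,0,0,80],[0,0,0,0,0,0,80]]'; python3 -c "
from h import *
p,d=camera('side');cv2.imwrite('pics/s4.png',cv2.resize(p[110:250,140:320],None,fx=4,fy=4));print(get_obs()['position'])"
```

```text
clock: 7.15
position: [0.6742, 0.0299, 0.1464]
ee_rot: [1.0, 0.004, 0.001, -0.002]
ft_force: [-0.9, 0.8, -1.0]
grip_width: 0.61
clock: 7.35
position: [0.6726, 0.0216, 0.1463]
ee_rot: [1.0, -0.0, 0.0, 0.0]
ft_force: [-0.0, -0.0, -0.4]
grip_width: 0.689
[0.67251849 0.02126556 0.14633845]
```

View pics/s4.png

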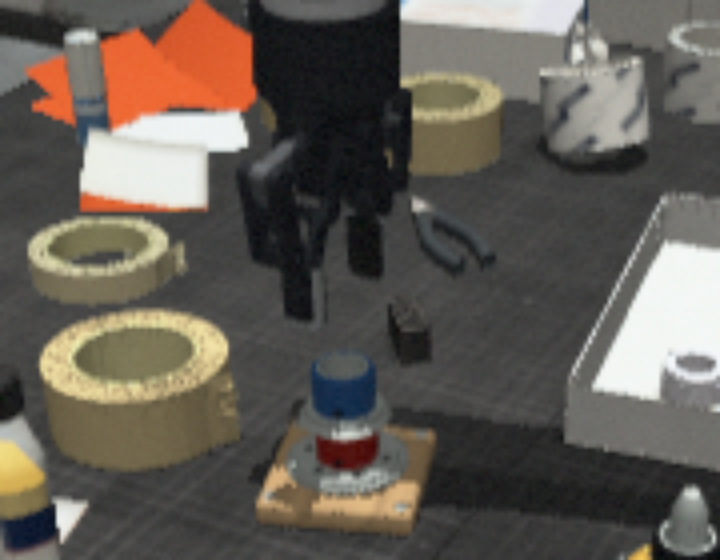

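The fingers are centred over the blue hub at about (342,385).

```bash
python3 -m creep '[[0,0,0,0,-2,25,80],[0,0,0,0,0,25,80],[0,0,0,0,0,9.5,80],[0,0,0,0,0,0,80],[0,0,0,0,0,0,255],[0,0,0,0,0,0,255],[0,0,0,0,0,0,255],[0,0,0,0,0,0,255]]' 40;  python3 -c "
from h import *
p,d=camera('side');cv2.imwrite('pics/s5.png',cv2.resize(p[160:260,170:280],None,fx=6,fy=6))"
```

```text
clock: 8.2
position: [0.6737, 0.0243, 0.0883]
ee_rot: [1.0, 0.0, 0.001, 0.0]
ft_force: [-0.6, -2.0, 6.4]
grip_width: 0.417
```

View pics/s5.png

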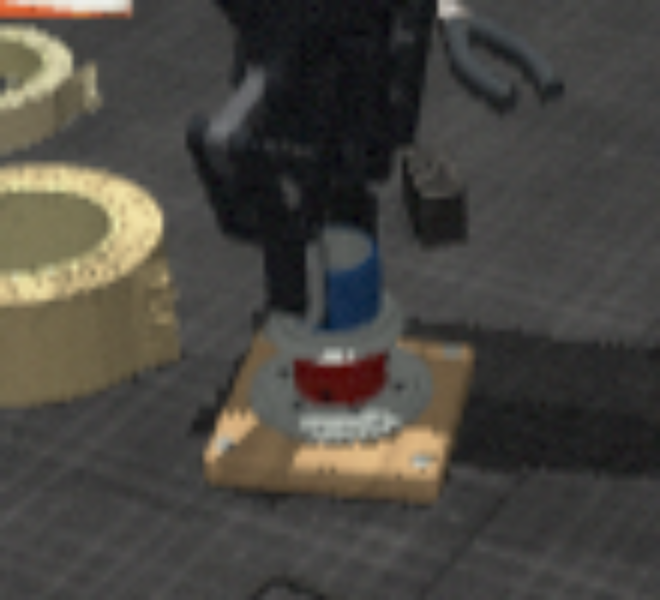

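The blue hub is gripped: the opening is 35.4 mm against 36 mm nominal. I'll lift and carry it to the tray.

```bash
python3 -m creep '[[0,0,0,0,0,-15,255],[0,0,0,0,0,-25,255],[0,0,0,0,0,-20,255],[0,0,0,-16,39,0,255],[0,0,0,-16,39,0,255],[0,0,0,-16,39,0,255],[0,0,0,-16,39,0,255],[0,0,0,-16,39,0,255]]';python3 -m creep '[[0,0,0,-16,39,0,255],[0,0,0,-16,39,0,255],[0,0,0,-16,39,0,255],[0,0,0,0,0,0,255],[0,0,0,0,0,0,255]]'; python3 -c "
from h import *
p,d=camera('side');cv2.imwrite('pics/s6.png',cv2.resize(p[110:270,180:400],None,fx=3.6,fy=3.6));print(get_obs()['position'])"
```

```text
clock: 9.05
position: [0.5922, -0.1713, 0.1476]
ee_rot: [1.0, 0.001, 0.0, -0.0]
ft_force: [1.1, -0.1, -1.7]
grip_width: 0.419
clock: 9.55
position: [0.5446, -0.2881, 0.1473]
ee_rot: [1.0, -0.001, 0.0, -0.0]
ft_force: [-0.1, -0.0, -2.3]
grip_width: 0.418
[ 0.54542511 -0.28645119  0.14723087]
```

View pics/s6.png

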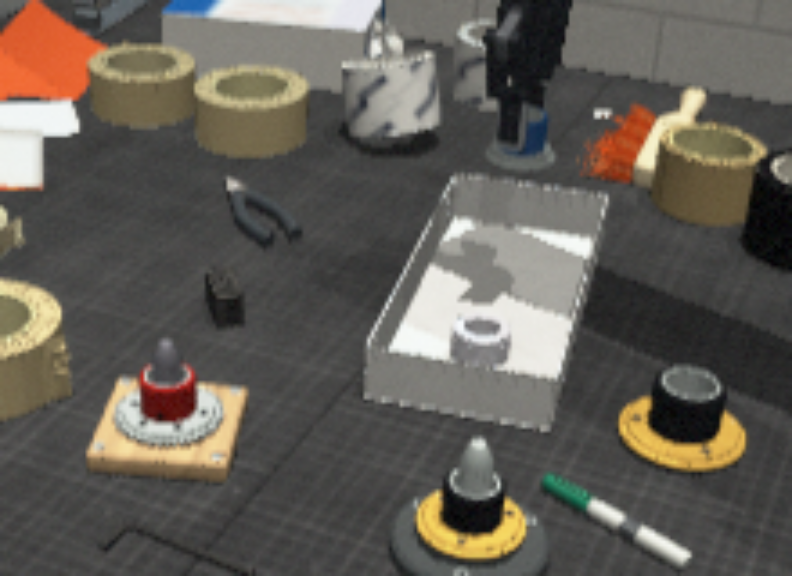

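The slitting wheel is held at about (520,140), above the tray. The perforating wheel stayed on post A at about (167,395).

```bash
python3 -m creep '[[0,0,0,0,0,35,255],[0,0,0,0,0,35,255],[0,0,0,0,0,20,255],[0,0,0,0,0,8,255],[0,0,0,0,0,4,255],[0,0,0,0,0,0,255],[0,0,0,0,0,0,255]]'; python3 -c "
from h import *
print(get_obs()['ft_force'])"
```

```text
clock: 10.3
position: [0.5459, -0.2873, 0.0459]
ee_rot: [1.0, 0.001, 0.001, 0.0]
ft_force: [-0.3, -0.2, -2.5]
grip_width: 0.421
[-0.29141774 -0.20786004 -2.4834081 ]
```

```bash
python3 -m creep '[[0,0,0,0,0,3,255],[0,0,0,0,0,2,255],[0,0,0,0,0,0,255],[0,0,0,0,0,0,255]]';python3 -m creep '[[0,0,0,0,0,1,255],[0,0,0,0,0,1,255],[0,0,0,0,0,0,255],[0,0,0,0,0,0,255]]'
```

```text
clock: 10.7
position: [0.5454, -0.2875, 0.0402]
ee_rot: [1.0, 0.0, 0.001, 0.0]
ft_force: [0.4, -0.3, 3.6]
grip_width: 0.418
clock: 11.1
position: [0.5456, -0.2876, 0.0399]
ee_rot: [1.0, 0.0, 0.001, 0.001]
ft_force: [-8.2, 3.0, 22.2]
grip_width: 0.415
```

```bash
python3 -m creep '[[0,0,0,0,0,-2,255],[0,0,0,0,0,0,255],[0,0,0,0,0,0,100],[0,0,0,0,0,0,100],[0,0,0,0,0,0,100],[0,0,0,0,0,-10,100],[0,0,0,0,0,-35,100],[0,0,0,0,0,-40,100]]'; python3 -c "
from h import *
p,d=camera('side');cv2.imwrite('pics/s7.png',cv2.resize(p[130:270,250:430],None,fx=4,fy=4));print(get_obs()['position'])"
```

```text
clock: 11.9
position: [0.5442, -0.2868, 0.1249]
ee_rot: [1.0, 0.0, -0.001, -0.001]
ft_force: [0.4, -0.1, 0.3]
grip_width: 0.604
[ 0.5477159  -0.28821296  0.13328619]
```

View pics/s7.png

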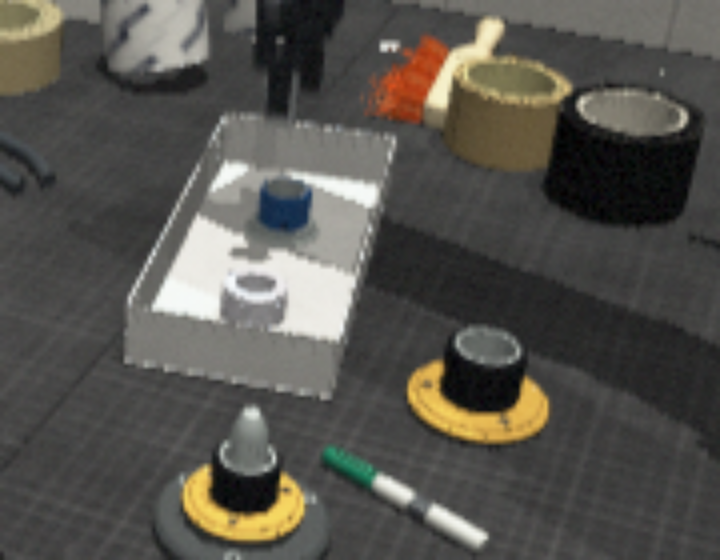

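Both parts stand upright in the tray: the blue hub at (285,203) and the collar at (252,298). Next is the creasing wheel on the shaft.

```bash
python3 -m creep '[[0,0,0,-10,-36.5,0,100],[0,0,0,-10,-36.5,0,100],[0,0,0,-10,-36.5,0,100],[0,0,0,-10,-36.5,0,100],[0,0,0,-10,-36.5,0,100],[0,0,0,-10,-36.5,0,100],[0,0,0,-10,-36.5,0,100],[0,0,0,-10,-36.5,0,100]]';python3 -m creep '[[0,0,0,-10,-36.5,0,80],[0,0,0,0,0,0,80],[0,0,0,0,0,0,80]]'
```

```text
clock: 12.75
position: [0.4644, 0.0061, 0.1252]
ee_rot: [1.0, 0.0, 0.001, 0.0]
ft_force: [0.2, 0.2, 0.2]
grip_width: 0.607
clock: 13.05
position: [0.4549, 0.0416, 0.1251]
ee_rot: [1.0, 0.001, 0.001, 0.0]
ft_force: [0.8, -0.8, -0.2]
grip_width: 0.686
```

```bash
python3 -m creep '[[0,0,0,0,1,30,80],[0,0,0,0,0,25,80],[0,0,0,0,0,12,80],[0,0,0,0,0,4,80],[0,0,0,0,0,0,80],[0,0,0,0,0,0,80]]' 40;  python3 -c "
from h import *
p,d=camera('side');cv2.imwrite('pics/s8.png',cv2.resize(p[190:290,255:365],None,fx=6,fy=6))"
```

```text
clock: 13.65
position: [0.4555, 0.04, 0.0545]
ee_rot: [1.0, 0.0, 0.001, 0.0]
ft_force: [0.5, -0.0, 0.4]
grip_width: 0.69
```

View pics/s8.png

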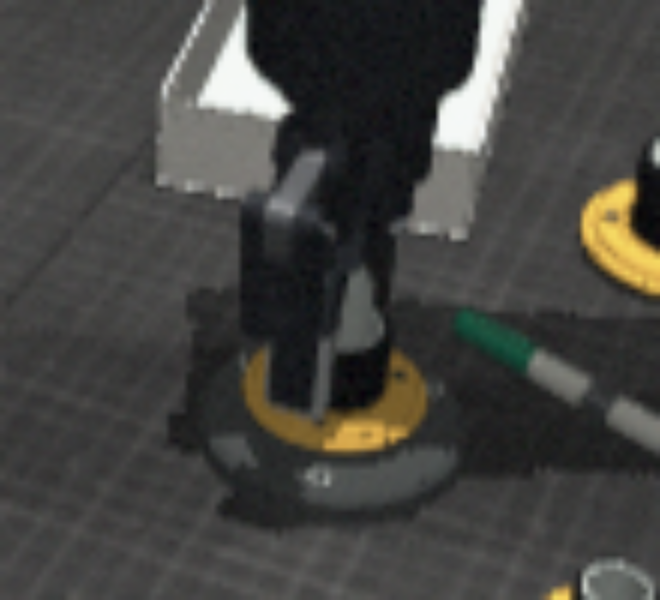

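The fingers are beside the black hub at about (350,370), just above the brass disc. Closing now and lifting.

```bash
python3 -m creep '[[0,0,0,0,0,0,255],[0,0,0,0,0,0,255],[0,0,0,0,0,0,255],[0,0,0,0,0,0,255]]' 40; python3 -m creep '[[0,0,0,0,0,-15,255],[0,0,0,0,0,-25,255],[0,0,0,0,0,-30,255],[0,0,0,0,0,-20,255],[0,0,0,0,0,0,255]]'
```

```text
clock: 14.1
position: [0.4552, 0.0401, 0.0545]
ee_rot: [1.0, 0.0, 0.001, 0.0]
ft_force: [-3.0, -1.2, 8.1]
grip_width: 0.422
clock: 14.6
position: [0.4562, 0.0403, 0.1461]
ee_rot: [1.0, 0.0, 0.002, 0.0]
ft_force: [-0.3, -0.7, -2.6]
grip_width: 0.418
```

```bash
python3 -m creep '[[0,0,0,20,-38,0,255],[0,0,0,20,-38,0,255],[0,0,0,20,-38,0,255],[0,0,0,20,-38,0,255],[0,0,0,20,-38,0,255],[0,0,0,20,-38,0,255],[0,0,0,0,0,0,255],[0,0,0,0,0,0,255]]'; python3 -m creep '[[0,0,0,0,0,0,255]]'; python3 -c "
from h import *
p,d=camera('side');cv2.imwrite('pics/s9.png',cv2.resize(p[190:350,120:300],None,fx=3.7,fy=3.7))
p,d=camera('top');cv2.imwrite('pics/t9.png',cv2.resize(p[160:260,130:240],None,fx=6,fy=6))"
```

```text
clock: 15.4
position: [0.5736, 0.2692, 0.1414]
ee_rot: [1.0, 0.001, -0.001, 0.0]
ft_force: [-0.4, -1.0, -2.8]
grip_width: 0.425
clock: 15.5
position: [0.5741, 0.2671, 0.1423]
ee_rot: [1.0, 0.0, -0.001, 0.001]
ft_force: [-0.5, -0.6, -3.0]
grip_width: 0.419
```

View pics/s9.png

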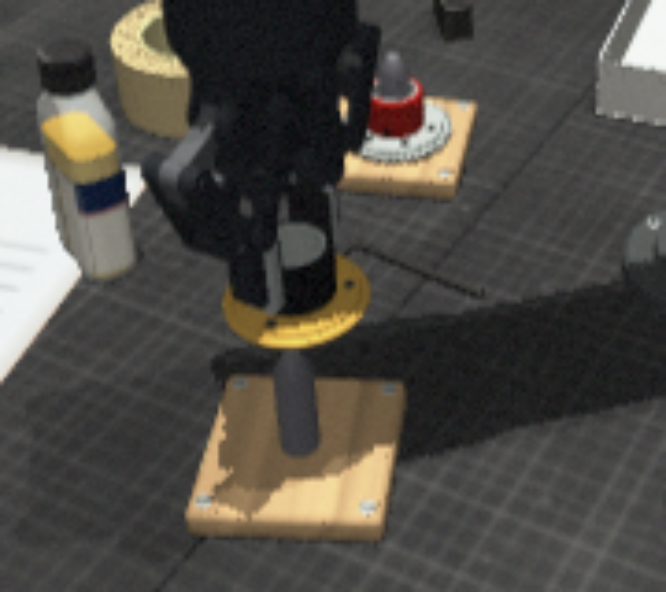

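View pics/t9.png

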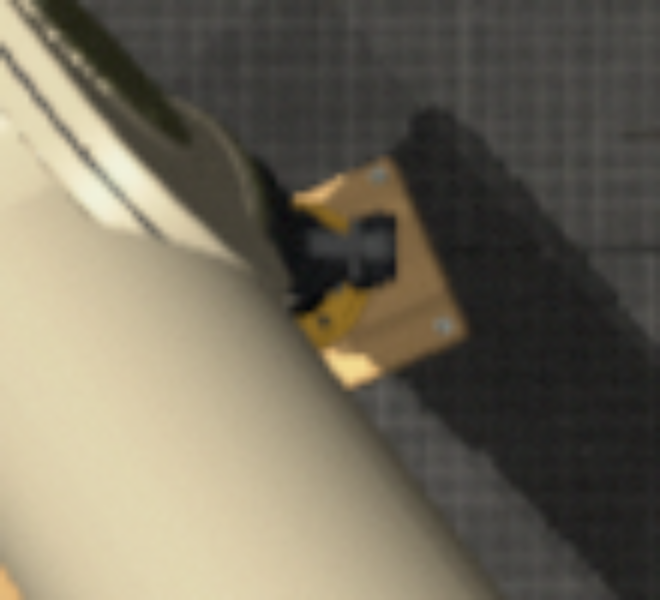

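The wheel is held level above post B, whose tip is at about (295,365). I'll trim the position by 2.5 mm in x and y and lower it in stages.

```bash
python3 -m creep '[[0,0,0,2,-2.5,0,255],[0,0,0,0,0,20,255],[0,0,0,0,0,12,255],[0,0,0,0,0,5,255],[0,0,0,0,0,5,255],[0,0,0,0,0,0,255],[0,0,0,0,0,0,255]]';python3 -c "
from h import *
o=get_obs();print(o['position'],o['ft_force'])"
```

```text
clock: 16.3
position: [0.5767, 0.2709, 0.102]
ee_rot: [1.0, 0.0, 0.0, -0.0]
ft_force: [-1.0, -1.2, -2.4]
grip_width: 0.417
[0.57674736 0.2709142  0.1019743 ] [-1.02248902 -1.2001467  -2.38952527]
```

```bash
python3 -m creep '[[0,0,0,0,1,12,255],[0,0,0,0,0,12,255],[0,0,0,0,0,12,255],[0,0,0,0,0,6,255],[0,0,0,0,0,3,255],[0,0,0,0,0,0,255],[0,0,0,0,0,0,255]]'
```

```text
clock: 17.0
position: [0.5768, 0.2699, 0.0569]
ee_rot: [1.0, 0.0, 0.0, -0.0]
ft_force: [-0.0, -0.1, -2.1]
grip_width: 0.418
```

```bash
python3 -m creep '[[0,0,0,0,0,1.5,255],[0,0,0,0,0,0,255],[0,0,0,0,0,0,255]]'; python3 -m creep '[[0,0,0,0,0,1,255],[0,0,0,0,0,0,255],[0,0,0,0,0,0,255]]'
```

```text
clock: 17.3
position: [0.5767, 0.2698, 0.0552]
ee_rot: [1.0, 0.0, 0.0, -0.0]
ft_force: [0.1, -0.2, -2.1]
grip_width: 0.418
clock: 17.6
position: [0.5767, 0.2699, 0.0546]
ee_rot: [1.0, 0.0, 0.0, -0.0]
ft_force: [-2.0, -2.3, 5.1]
grip_width: 0.419
```

```bash
python3 -m creep '[[0,0,0,0,0,0,80],[0,0,0,0,0,0,80],[0,0,0,0,0,0,80],[0,0,0,0,0,-10,80],[0,0,0,0,0,-30,80],[0,0,0,0,0,-40,80],[0,0,0,10,30,-5,80],[0,0,0,10,35,0,80]]'; python3 -c "
from h import *
p,d=camera('side');cv2.imwrite('pics/s10.png',cv2.resize(p[190:350,120:300],None,fx=3.7,fy=3.7));print(get_obs()['position'])"
```

```text
clock: 18.4
position: [0.5973, 0.2064, 0.1421]
ee_rot: [1.0, 0.002, 0.002, -0.001]
ft_force: [0.6, -0.2, -1.0]
grip_width: 0.684
[0.60004434 0.19684623 0.14053927]
```

View pics/s10.png

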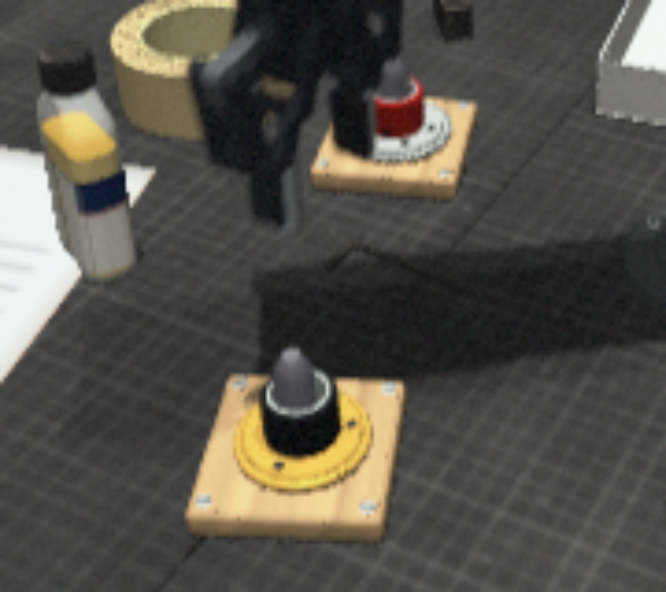

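The creasing wheel is fully down on post B, at about (300,420). Next is the perforating wheel.

```bash
python3 -m creep '[[0,0,0,14.5,35,0,80],[0,0,0,14.5,35,0,80],[0,0,0,14.5,35,0,80],[0,0,0,14.5,35,0,80],[0,0,0,14.5,34,0,80],[0,0,0,0,0,0,80],[0,0,0,0,0,0,80]]'; python3 -c "
from h import *
print(get_obs()['position'])"
```

```text
clock: 19.15
position: [0.6694, 0.03, 0.1393]
ee_rot: [1.0, -0.001, 0.0, -0.0]
ft_force: [0.2, 1.3, 0.3]
grip_width: 0.684
[0.66941088 0.02999924 0.13926272]
```

```bash
python3 -m creep '[[0,0,0,3,7,20,80],[0,0,0,0,0,25,80],[0,0,0,0,0,20,80],[0,0,0,0,0,10,80],[0,0,0,0,0,5,80],[0,0,0,0,0,3,80],[0,0,0,0,0,0,80],[0,0,0,0,0,0,80]]'; python3 -c "
from h import *
p,d=camera('side');cv2.imwrite('pics/s11.png',cv2.resize(p[160:260,170:280],None,fx=6,fy=6))"
```

```text
clock: 19.95
position: [0.6727, 0.024, 0.057]
ee_rot: [1.0, 0.0, 0.001, -0.0]
ft_force: [0.3, -0.1, 0.4]
grip_width: 0.688
```

View pics/s11.png

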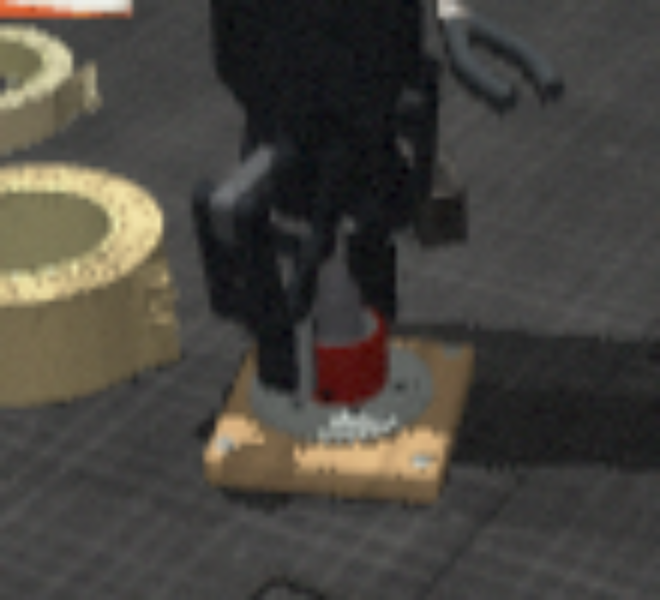

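The fingers straddle the red hub at about (350,365).

```bash
python3 -m creep '[[0,0,0,0,0,2,80],[0,0,0,0,0,0,255],[0,0,0,0,0,0,255],[0,0,0,0,0,0,255],[0,0,0,0,0,0,255]]' 40; python3 -m creep '[[0,0,0,0,0,-15,255],[0,0,0,0,0,-25,255],[0,0,0,0,0,-30,255],[0,0,0,0,0,-20,255],[0,0,0,0,0,0,255],[0,0,0,0,0,0,255]]'
```

```text
clock: 20.5
position: [0.6724, 0.0239, 0.0543]
ee_rot: [1.0, 0.0, 0.0, -0.0]
ft_force: [-0.5, -0.1, 2.4]
grip_width: 0.397
clock: 21.1
position: [0.6721, 0.0238, 0.144]
ee_rot: [1.0, 0.0, 0.0, 0.0]
ft_force: [-0.3, 0.5, -2.9]
grip_width: 0.391
```

The grip reads 33 mm here against 35.5 mm on the other hubs, so I'll check how the wheel is held.

```bash
python3 -c "
from h import *
p,d=camera('side');a=cv2.resize(p[130:250,170:290],None,fx=4.8,fy=4.8)
cv2.imwrite('pics/s12.png',a)
C=cloud('side',d);hsv=cv2.cvtColor(p,cv2.COLOR_BGR2HSV)
"
```

```text
(no output)
```

View pics/s12.png

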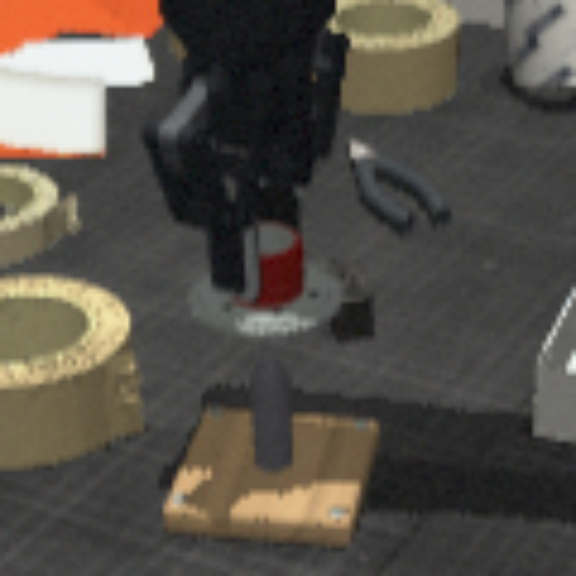

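```bash
python3 -c "
from h import *
p,d=camera('side');o=get_obs();print(o['position'])
C=cloud('side',d);x=np.hypot(C[...,0]-.672,C[...,1]-.024)
m=(d>0)&(x<.045)&(C[...,2]>.095)&(C[...,2]<.122)
hsv=cv2.cvtColor(p,cv2.COLOR_BGR2HSV)
m&=(hsv[...,1]<60)&(hsv[...,2]>70)
P=C[m];print(len(P),P.min(0),P.max(0))
t=P[abs(P[:,2]-np.median(P[:,2]))<.006]
A=np.c_[t[:,:2]-[.672,.024],np.ones(len(t))];s=np.linalg.lstsq(A,t[:,2],rcond=None)[0];print('plane',s)
v,u=np.nonzero(m);im=m.astype(np.uint8)
c=max(cv2.findContours(im,cv2.RETR_EXTERNAL,cv2.CHAIN_APPROX_NONE)[0],key=len)
h=cv2.convexHull(c)[:,0]
Q=np.array([ray('side',*q,.1085)[:2] for q in h]);
ce,r=cv2.minEnclosingCircle(Q.astype(np.float32));print(ce,2*r)
"
```

```text
[0.67140888 0.02362312 0.14251419]
260 [ 0.63371516 -0.0102673   0.10407234] [0.70586016 0.06217198 0.1219656 ]
plane [ 0.00681163 -0.01625263  0.11120342]
(0.6694789528846741, 0.024390961974859238) 0.0747300237417221
```

The wheel is level within 0.02 rad and well held, so I'll carry it to the shaft.

```bash
python3 -m creep '[[0,0,0,-36,-3,0,255],[0,0,0,-36,-3,0,255],[0,0,0,-36,-3,0,255],[0,0,0,-36,-3,0,255],[0,0,0,-36,-2,0,255],[0,0,0,-36,-2,0,255],[0,0,0,0,0,0,255],[0,0,0,0,0,0,255]]'; python3 -c "
from h import *
p,d=camera('side');o=get_obs();print(o['position'],o['ft_force']);X=o['position']
C=cloud('side',d);x=np.hypot(C[...,0]-X[0],C[...,1]-X[1])
m=(d>0)&(x<.045)&(C[...,2]>.095)&(C[...,2]<.122)
hsv=cv2.cvtColor(p,cv2.COLOR_BGR2HSV)
m&=(hsv[...,1]<60)&(hsv[...,2]>70)
P=C[m];print(len(P),P.min(0),P.max(0),(P.min(0)+P.max(0))/2)
cv2.imwrite('pics/s13.png',cv2.resize(p[150:290,240:400],None,fx=4.2,fy=4.2))
"
```

```text
clock: 22.0
position: [0.4556, 0.0393, 0.1436]
ee_rot: [1.0, 0.0, -0.0, 0.0]
ft_force: [0.1, 0.4, -3.1]
grip_width: 0.395
[0.45635116 0.03941147 0.14375324] [ 0.72462617 -0.05107383 -2.59481464]
357 [0.41849222 0.00690125 0.10755833] [0.4902724  0.07802117 0.12189878] [0.45438231 0.04246121 0.11472855]
```

View pics/s13.png

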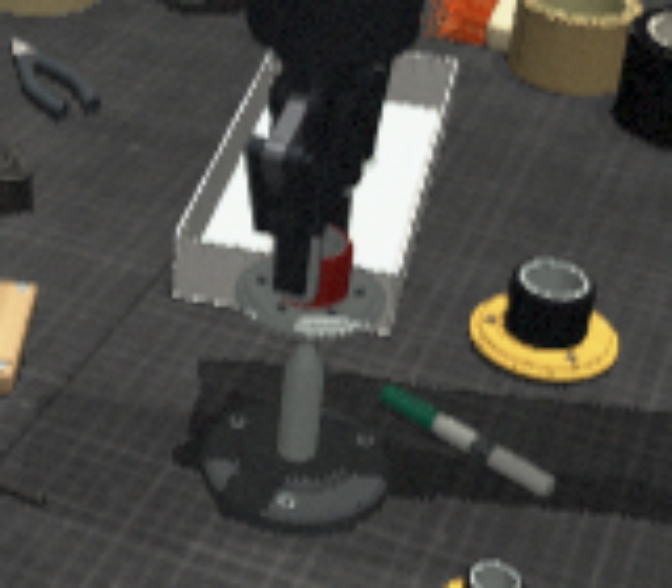

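The wheel is level above the shaft tip at about (303,350), with its centre measured within about 2 mm of the shaft axis. Lowering in stages.

```bash
python3 -m creep '[[0,0,0,0,0,15,255],[0,0,0,0,0,12,255],[0,0,0,0,0,6,255],[0,0,0,0,0,5,255],[0,0,0,0,0,0,255],[0,0,0,0,0,0,255]]';python3 -m creep '[[0,0,0,0,0,5,255],[0,0,0,0,0,5,255],[0,0,0,0,0,0,255],[0,0,0,0,0,0,255]]'
```

```text
clock: 22.65
position: [0.4565, 0.0398, 0.1062]
ee_rot: [1.0, 0.0, 0.0, -0.0]
ft_force: [0.5, -0.3, -2.1]
grip_width: 0.398
clock: 23.05
position: [0.4561, 0.0397, 0.0959]
ee_rot: [1.0, 0.0, -0.0, 0.0]
ft_force: [-0.1, -0.2, -2.1]
grip_width: 0.398
```

```bash
python3 -m creep '[[0,0,0,0,0,12,255],[0,0,0,0,0,12,255],[0,0,0,0,0,9,255],[0,0,0,0,0,4,255],[0,0,0,0,0,2,255],[0,0,0,0,0,0,255],[0,0,0,0,0,0,255]]'
```

```text
clock: 23.75
position: [0.4565, 0.0397, 0.0573]
ee_rot: [1.0, 0.0, 0.0, 0.0]
ft_force: [0.3, 0.2, -1.2]
grip_width: 0.398
```

```bash
python3 -m creep '[[0,0,0,0,0,2,255],[0,0,0,0,0,0,255],[0,0,0,0,0,0,255]]'; python3 -m creep '[[0,0,0,0,0,1,255],[0,0,0,0,0,0,255],[0,0,0,0,0,0,255]]'
```

```text
clock: 24.05
position: [0.4563, 0.0396, 0.0551]
ee_rot: [1.0, 0.0, 0.0, 0.0]
ft_force: [0.1, 0.6, -2.0]
grip_width: 0.398
clock: 24.35
position: [0.4564, 0.0396, 0.0542]
ee_rot: [1.0, 0.0, 0.0, 0.0]
ft_force: [-0.2, -0.2, 0.4]
grip_width: 0.398
```

```bash
python3 -m creep '[[0,0,0,0,0,0.5,255],[0,0,0,0,0,0,80],[0,0,0,0,0,0,80],[0,0,0,0,0,0,80],[0,0,0,0,0,-10,80],[0,0,0,0,0,-30,80],[0,0,0,0,0,-40,80],[0,0,0,0,20,-5,80]]';python3 -m creep '[[0,0,0,14,38,0,80],[0,0,0,14,38,0,80],[0,0,0,14,38,0,80],[0,0,0,14,38,0,80],[0,0,0,14,37,0,80],[0,0,0,0,0,0,80],[0,0,0,0,0,0,80]]'; python3 -c "
from h import *
p,d=camera('side');cv2.imwrite('pics/s14.png',cv2.resize(p[130:290,240:420],None,fx=3.7,fy=3.7));print(get_obs()['position'])"
```

```text
clock: 25.15
position: [0.4586, 0.0222, 0.1434]
ee_rot: [1.0, 0.002, 0.003, -0.0]
ft_force: [0.5, -0.3, -0.6]
grip_width: 0.685
clock: 25.85
position: [0.5264, -0.1699, 0.1389]
ee_rot: [1.0, -0.0, 0.0, -0.0]
ft_force: [-0.2, 0.4, -0.0]
grip_width: 0.684
[ 0.52638462 -0.16869304  0.13887414]
```

View pics/s14.png

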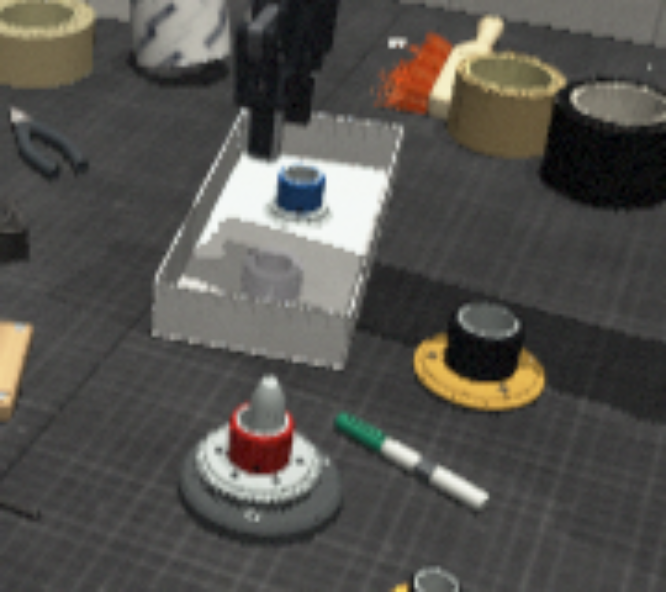

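The perforating wheel is seated on the shaft at about (262,440). Next is the collar, at about (272,275).

```bash
python3 -m creep '[[0,0,0,0,0,35,80],[0,0,0,0,0,35,80],[0,0,0,0,0,20,80],[0,0,0,0,0,11,80],[0,0,0,0,0,4,80],[0,0,0,0,0,0,80]]'; python3 -m creep '[[0,0,0,0,0,1.5,80],[0,0,0,0,0,0,255],[0,0,0,0,0,0,255],[0,0,0,0,0,0,255],[0,0,0,0,0,0,255]]' 40
```

```text
clock: 26.5
position: [0.5267, -0.1688, 0.0341]
ee_rot: [1.0, 0.001, 0.0, 0.0]
ft_force: [1.0, 0.6, -0.6]
grip_width: 0.688
clock: 27.0
position: [0.527, -0.1694, 0.0333]
ee_rot: [1.0, 0.0, 0.001, 0.0]
ft_force: [-0.8, 1.4, 6.7]
grip_width: 0.48
```

```bash
python3 -m creep '[[0,0,0,0,0,-20,255],[0,0,0,0,0,-30,255],[0,0,0,0,0,-30,255],[0,0,0,0,0,-30,255],[0,0,0,-12,-35,0,255],[0,0,0,-12,-35,0,255],[0,0,0,-12,-35,0,255],[0,0,0,-12,-35,0,255]]';python3 -m creep '[[0,0,0,-12,-35,0,255],[0,0,0,-12,-35,0,255],[0,0,0,0,0,0,255],[0,0,0,0,0,0,255],[0,0,0,0,0,0,255]]'; python3 -c "
from h import *
p,d=camera('side');cv2.imwrite('pics/s15.png',cv2.resize(p[150:290,240:400],None,fx=4.2,fy=4.2));print(get_obs()['position'])"
```

```text
clock: 27.8
position: [0.4777, -0.0281, 0.1425]
ee_rot: [1.0, 0.0, 0.0, 0.0]
ft_force: [0.8, 0.5, -1.6]
grip_width: 0.484
clock: 28.3
position: [0.4546, 0.0397, 0.1422]
ee_rot: [1.0, -0.0, 0.0, 0.0]
ft_force: [-0.6, -0.4, -1.3]
grip_width: 0.482
[0.45456104 0.03950698 0.14211302]
```

View pics/s15.png

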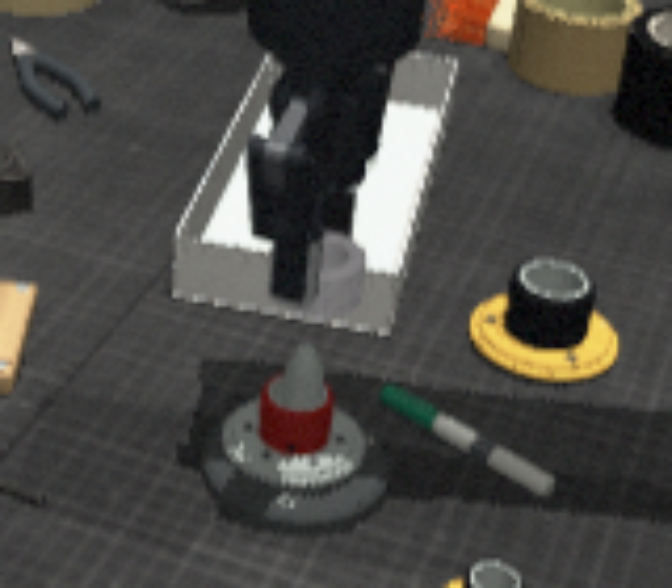

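The visible edge of the collar, near (364,270), looks a few mm to the −x side. I'll measure that before lowering.

```bash
python3 -c "
from h import *
p,d=camera('side');o=get_obs();X=o['position'];C=cloud('side',d)
th=np.linspace(0,6.28,90)
def ext(x,y,r,zs): 
    q=np.array([proj('side',[x+r*np.cos(t),y+r*np.sin(t),z]) for t in th for z in zs]);return q.min(0),q.max(0)
print('pred collar',ext(X[0],X[1],.021,[.111,.135]),'pred hub',ext(.455,.040,.018,[.024,.050]))
m=(d>0)&(np.hypot(C[...,0]-X[0],C[...,1]-X[1])<.035)&(C[...,2]>.105)&(C[...,2]<.14)
g=cv2.cvtColor(p,cv2.COLOR_BGR2GRAY);m&=g>75
v,u=np.nonzero(m);print('collar px',u.min(),u.max(),v.min(),v.max(),np.percentile(u,[2,98]))
P=C[m];print(P.min(0),P.max(0))
hsv=cv2.cvtColor(p,cv2.COLOR_BGR2HSV);r=((hsv[...,0]<8)|(hsv[...,0]>172))&(hsv[...,1]>120)&(np.hypot(C[...,0]-.455,C[...,1]-.04)<.04)
v,u=np.nonzero(r);print('hub px',u.min(),u.max(),v.min(),v.max())
"
```

```text
pred collar (array([302.78373145, 203.48886123]), array([324.88027342, 225.00498435])) pred hub (array([301.16412403, 238.23124209]), array([319.16205641, 258.47039899]))
collar px 304 326 205 225 [304. 326.]
[0.42878295 0.01591837 0.1110551 ] [0.46637467 0.06906819 0.13977384]
hub px 302 319 241 257
```

The collar is within about 1–2 mm of where it should be. I'll trim +1 mm in x and lower.

```bash
python3 -m creep '[[0,0,0,1.5,-0.5,18,255],[0,0,0,0,0,12,255],[0,0,0,0,0,6,255],[0,0,0,0,0,5,255],[0,0,0,0,0,0,255],[0,0,0,0,0,0,255]]';python3 -m creep '[[0,0,0,0,0,5,255],[0,0,0,0,0,4,255],[0,0,0,0,0,0,255],[0,0,0,0,0,0,255]]'
```

```text
clock: 29.0
position: [0.4559, 0.0412, 0.1013]
ee_rot: [1.0, 0.0, 0.0, 0.0]
ft_force: [-0.1, 0.4, -1.5]
grip_width: 0.484
clock: 29.4
position: [0.4557, 0.0412, 0.092]
ee_rot: [1.0, 0.0, -0.0, 0.0]
ft_force: [0.3, 0.5, -0.4]
grip_width: 0.479
```

```bash
python3 -m creep '[[0,0,0,0,0.5,5,255],[0,0,0,0,0,3.5,255],[0,0,0,0,0,0,255],[0,0,0,0,0,0,255]]';python3 -m creep '[[0,0,0,0,0,1,255],[0,0,0,0,0,0,255],[0,0,0,0,0,0,255]]';python3 -m creep '[[0,0,0,0,0,1,255],[0,0,0,0,0,0,255],[0,0,0,0,0,0,255]]'
```

```text
clock: 29.8
position: [0.4557, 0.0407, 0.0834]
ee_rot: [1.0, 0.0, -0.0, -0.0]
ft_force: [-0.0, 0.9, -1.4]
grip_width: 0.485
clock: 30.1
position: [0.4558, 0.0407, 0.0826]
ee_rot: [1.0, 0.0, 0.0, 0.0]
ft_force: [-0.8, -0.2, -1.1]
grip_width: 0.486
clock: 30.4
position: [0.4558, 0.0407, 0.0815]
ee_rot: [1.0, 0.0, 0.0, 0.0]
ft_force: [0.2, 0.6, -0.6]
grip_width: 0.485
```

```bash
python3 -m creep '[[0,0,0,0,0,0.7,255],[0,0,0,0,0,0,255],[0,0,0,0,0,0,255]]'; python3 -m creep '[[0,0,0,0,0,0,80],[0,0,0,0,0,0,80],[0,0,0,0,0,0,80],[0,0,0,0,0,-10,80],[0,0,0,0,0,-25,80],[0,0,0,0,0,-30,80],[0,0,0,10,35,0,80],[0,0,0,10,35,0,80]]'; python3 -c "
from h import *
p,d=camera('side');cv2.imwrite('pics/s16.png',cv2.resize(p[150:290,240:400],None,fx=4.2,fy=4.2));print(get_obs()['position'])"
```

```text
clock: 30.7
position: [0.4559, 0.0407, 0.0813]
ee_rot: [1.0, 0.0, 0.0, 0.0]
ft_force: [-2.2, 0.1, 8.0]
grip_width: 0.482
clock: 31.5
position: [0.4768, -0.0296, 0.1478]
ee_rot: [1.0, 0.002, 0.002, 0.0]
ft_force: [0.2, -0.5, 0.4]
grip_width: 0.685
[ 0.47748726 -0.03665604  0.14707899]
```

View pics/s16.png

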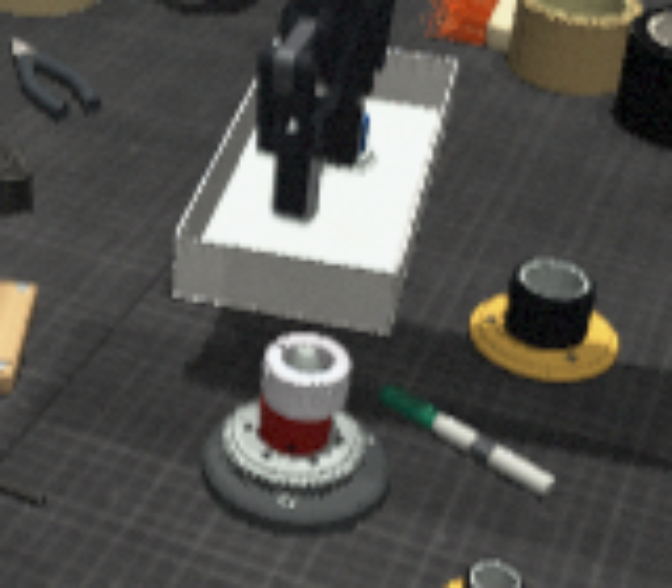

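The collar rests level on the red hub at about (307,370). Now to bring the slitting wheel back.

```bash
python3 -m creep '[[0,0,0,10,36,0,80],[0,0,0,10,36,0,80],[0,0,0,10,36,0,80],[0,0,0,10,36,0,80],[0,0,0,10,36,0,80],[0,0,0,10,36,0,80],[0,0,0,8,35,0,80],[0,0,0,0,0,0,80]]'; python3 -m creep '[[0,0,0,0,0,0,80],[0,0,0,0,0,0,80]]'
```

```text
clock: 32.35
position: [0.5433, -0.286, 0.1459]
ee_rot: [1.0, -0.003, -0.0, 0.001]
ft_force: [-0.7, -0.9, 0.0]
grip_width: 0.686
clock: 32.55
position: [0.5442, -0.2789, 0.1462]
ee_rot: [1.0, 0.001, 0.0, -0.0]
ft_force: [0.2, 1.0, 0.5]
grip_width: 0.688
```

```bash
python3 -m creep '[[0,0,0,1.5,8,30,80],[0,0,0,0,0,30,80],[0,0,0,0,0,25,80],[0,0,0,0,0,12,80],[0,0,0,0,0,5,80],[0,0,0,0,0,0,80],[0,0,0,0,0,0,80]]'
```

```text
clock: 33.25
position: [0.5463, -0.2884, 0.0452]
ee_rot: [1.0, 0.001, 0.001, 0.0]
ft_force: [-0.5, -0.1, 0.0]
grip_width: 0.686
```

```bash
python3 -m creep '[[0,0,0,0,-0.5,4.5,80],[0,0,0,0,0,0,80],[0,0,0,0,0,0,255],[0,0,0,0,0,0,255],[0,0,0,0,0,0,255],[0,0,0,0,0,0,255]]' 40; python3 -m creep '[[0,0,0,0,0,-20,255],[0,0,0,0,0,-30,255],[0,0,0,0,0,-30,255],[0,0,0,0,0,-25,255],[0,0,0,0,0,0,255]]'
```

```text
clock: 33.85
position: [0.5457, -0.2879, 0.0399]
ee_rot: [1.0, 0.0, 0.0, 0.0]
ft_force: [-1.3, 1.2, 6.3]
grip_width: 0.42
clock: 34.35
position: [0.5472, -0.2884, 0.1478]
ee_rot: [1.0, 0.0, 0.002, 0.001]
ft_force: [0.7, -0.3, -2.4]
grip_width: 0.42
```

```bash
python3 -m creep '[[0,0,0,16,-39,0,255],[0,0,0,16,-39,0,255],[0,0,0,16,-39,0,255],[0,0,0,16,-39,0,255],[0,0,0,16,-39,0,255],[0,0,0,16,-39,0,255],[0,0,0,15,-39,0,255],[0,0,0,15,-39,0,255]]'; python3 -m creep '[[0,0,0,0,0,0,255],[0,0,0,0,0,0,255],[0,0,0,0,0,0,255]]'; python3 -c "
from h import *
p,d=camera('side');o=get_obs();X=o['position'];print(X);C=cloud('side',d)
cv2.imwrite('pics/s17.png',cv2.resize(p[130:250,170:290],None,fx=4.8,fy=4.8))
th=np.linspace(0,6.28,90)
def ext(x,y,r,zs): 
    q=np.array([proj('side',[x+r*np.cos(t),y+r*np.sin(t),z]) for t in th for z in zs]);return q.min(0).round(1),q.max(0).round(1)
print('pred disc',ext(X[0],X[1],.027,[X[2]-.0382,X[2]-.0302]))
m=(d>0)&(np.hypot(C[...,0]-X[0],C[...,1]-X[1])<.035)&(abs(C[...,2]-X[2]+.034)<.010)
g=cv2.cvtColor(p,cv2.COLOR_BGR2HSV);m&=(g[...,1]<60)&(g[...,2]>65)
v,u=np.nonzero(m);print('px',u.min(),u.max(),v.min(),v.max())
"
```

```text
clock: 35.15
position: [0.671, 0.0258, 0.1424]
ee_rot: [1.0, 0.0, -0.001, 0.0]
ft_force: [0.4, -0.3, -1.2]
grip_width: 0.411
clock: 35.45
position: [0.6707, 0.0229, 0.143]
ee_rot: [1.0, -0.0, -0.001, 0.001]
ft_force: [-1.2, -0.8, -1.9]
grip_width: 0.418
[0.67083095 0.02248519 0.14335253]
pred disc (array([213. , 184.3]), array([237.3, 199.2]))
px 214 237 188 199
```

View pics/s17.png

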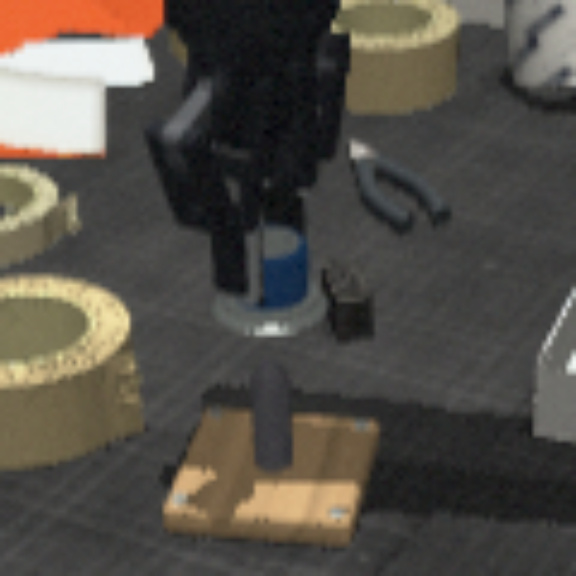

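The wheel is level and sits where the tool pose predicts, above the post tip at about (270,370). I'll trim +1.5 mm in x and lower.

```bash
python3 -m creep '[[0,0,0,1.5,-0.5,18,255],[0,0,0,0,0,12,255],[0,0,0,0,0,6,255],[0,0,0,0,0,5,255],[0,0,0,0,0,0,255],[0,0,0,0,0,0,255]]';python3 -m creep '[[0,0,0,0,0,5,255],[0,0,0,0,0,5,255],[0,0,0,0,0,0,255],[0,0,0,0,0,0,255]]'
```

```text
clock: 36.1
position: [0.6729, 0.0249, 0.1036]
ee_rot: [1.0, 0.0, 0.0, -0.0]
ft_force: [-0.2, 0.5, -0.6]
grip_width: 0.421
clock: 36.5
position: [0.6726, 0.0249, 0.0931]
ee_rot: [1.0, 0.0, -0.0, 0.0]
ft_force: [0.6, -0.1, -1.6]
grip_width: 0.418
```

```bash
python3 -m creep '[[0,0,0,0,1,12,255],[0,0,0,0,0,12,255],[0,0,0,0,0,9,255],[0,0,0,0,0,3,255],[0,0,0,0,0,0,255],[0,0,0,0,0,0,255]]'; python3 -m creep '[[0,0,0,0,0,2,255],[0,0,0,0,0,0,255],[0,0,0,0,0,0,255]]'
```

```text
clock: 37.1
position: [0.673, 0.024, 0.0576]
ee_rot: [1.0, 0.0, 0.0, -0.0]
ft_force: [0.2, -0.0, -1.2]
grip_width: 0.418
clock: 37.4
position: [0.6728, 0.0238, 0.0555]
ee_rot: [1.0, 0.0, 0.0, 0.0]
ft_force: [-0.8, 0.8, -2.0]
grip_width: 0.415
```

```bash
python3 -m creep '[[0,0,0,0,0,1,255],[0,0,0,0,0,0,255],[0,0,0,0,0,0,255]]'; python3 -m creep '[[0,0,0,0,0,0.5,255],[0,0,0,0,0,0,255],[0,0,0,0,0,0,255]]'
```

```text
clock: 37.7
position: [0.6727, 0.0238, 0.0543]
ee_rot: [1.0, 0.0, 0.0, 0.0]
ft_force: [-1.0, 0.7, -2.2]
grip_width: 0.421
clock: 38.0
position: [0.6729, 0.0238, 0.0542]
ee_rot: [1.0, 0.0, 0.0, 0.0]
ft_force: [-0.8, -0.1, 2.6]
grip_width: 0.413
```

Contact is made, so I'll release, retreat and check everything.

```bash
python3 -m creep '[[0,0,0,0,0,0,80],[0,0,0,0,0,0,80],[0,0,0,0,0,0,80],[0,0,0,0,0,-10,80],[0,0,0,0,0,-30,80],[0,0,0,0,0,-40,80],[0,0,0,0,0,-40,80],[0,0,0,0,40,-40,80]]'; python3 -m creep '[[0,0,0,-10,45,0,80],[0,0,0,-10,45,0,80],[0,0,0,-10,45,0,80],[0,0,0,-10,45,0,80],[0,0,0,-10,45,0,80],[0,0,0,-10,45,0,80],[0,0,0,-10,45,0,80],[0,0,0,0,0,0,80]]'
python3 - <<'E'
from h import *
F={}
for n in("top","side"):
    p,d=camera(n);F[n]=(p,d);cv2.imwrite(f"pics/{n}_end.png",p)
p,d=F["top"];C=cloud("top",d);H=C[...,2]
for nm,x,y,top,r in(("A slit",.672,.023,.050,.03),("B crease",.5765,.2697,.050,.03),("collar",.455,.04,.074,.03),("tin",.3775,.1997,.032,.04),("bottle",.757,.178,.132,.05)):
    m=((d>0)&(np.hypot(C[...,0]-x,C[...,1]-y)<r)&(H>top-.006)&(H<top+.006)).astype(np.uint8)
    c=max(cv2.findContours(m,cv2.RETR_EXTERNAL,cv2.CHAIN_APPROX_NONE)[0],key=len)
    P=np.array([ray("top",*q[0],top)[:2] for q in c],np.float32);ce,rr=cv2.minEnclosingCircle(P)
    print(nm,np.round(ce,4),round(2*rr,4),"z",np.median(H[m>0]).round(4))
print(get_obs()['position'])
E
```

```text
clock: 38.8
position: [0.6727, -0.0051, 0.2126]
ee_rot: [1.0, 0.005, 0.001, -0.002]
ft_force: [1.3, 1.1, -0.1]
grip_width: 0.686
clock: 39.6
position: [0.5995, -0.3356, 0.2095]
ee_rot: [1.0, -0.005, -0.001, 0.002]
ft_force: [-0.9, -0.2, -0.5]
grip_width: 0.687
A slit [0.6725 0.0247] 0.0365 z 0.0506
B crease [0.5764 0.2698] 0.0373 z 0.0513
collar [0.4538 0.0408] 0.0426 z 0.0745
tin [0.3779 0.2007] 0.0606 z 0.0326
bottle [0.7755 0.1854] 0.0306 z 0.1365
[ 0.60252435 -0.32785385  0.20967016]
```

View pics/side_end.png

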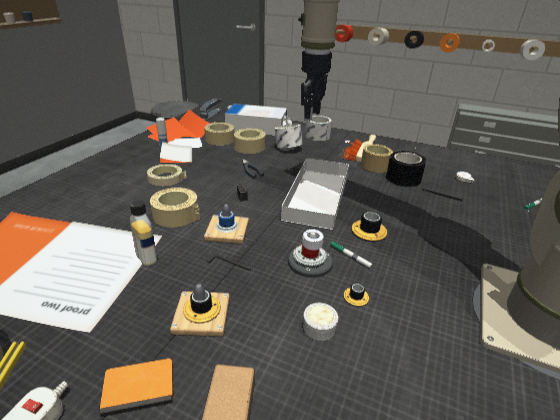

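View pics/top_end.png

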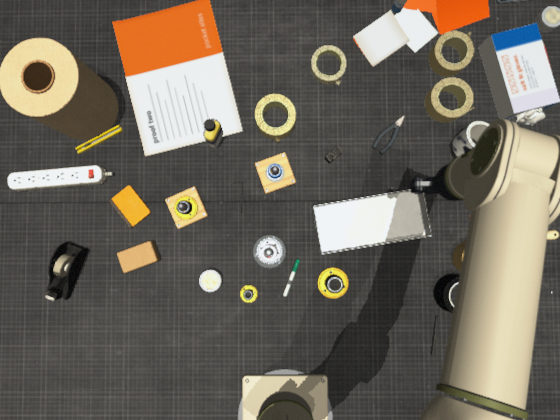

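Both views show everything in place: slitting wheel on A at (227,218 side), creasing wheel on B at (201,300), and perforating wheel with collar on the shaft at (312,250). Hub and collar heights match nominal (51, 51 and 74 mm), and the tin and bottle appear at the same pixels as at the start. I'll hand in.

```bash
python3 -m creep '[[0,0,0,0,0,0,80],[0,0,0,0,0,0,80],[0,0,0,0,0,0,80]]'; python3 -c "
from workcell import *
print(hand_in())"
```

```text
clock: 40.0
position: [0.6036, -0.3252, 0.2095]
ee_rot: [1.0, 0.001, 0.0, -0.0]
ft_force: [0.1, -0.3, 0.5]
grip_width: 0.691
the job is handed in; nothing more can be done
None
```

The tooling is changed from creasing to perforating, and I handed the job in at 40 s of the 131 s allowed; no verdict was reported. I parked the collar and then the slitting wheel upright in the tray. Then the creasing wheel went to post B, the perforating wheel and collar onto the shaft, and the slitting wheel back to post A.

**Last checks:**
- **Height:** the top camera put the hub tops on posts A and B at 51 mm and the collar top at 74 mm. Nominal is 50, 50 and 74 mm, so all are fully down.
- **Centring:** the measured centres were within about 2 mm of the posts and the shaft.
- **Upright and clear:** every part looked upright, and the arm had let go and moved away.
- **Tin:** it moved less than 1.5 mm in the measurements.
- **Bottle:** it sits at the same place in both pictures. The number from my final fit disagreed because that fit caught only the cap, so I relied on the pictures.

**Grip reading:** the perforating hub measured about 33 mm between the fingers against 35.5 mm on the other hubs. A tilt check showed the wheel level, and it seated normally.

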